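# Switch the ball sorter to the empty tray

## Task

The left-hand tray of the ball sorter (left and right as the robot sees them) is full: rock its seesaw gate fully over (press down the raised thumb pad) so that it slopes to the right-hand chute, then push the slide stop fully across to the right, so that the three waiting balls run down into the empty right-hand tray and come to rest there. Fingertip presses and pushes are enough, nothing needs gripping: do not touch or lift any ball or tray, no ball may go down the left chute, and leave the bottles and the dish where they stand.

Things in the scene. Friction and masses are not known exactly. Their poses are not given: they have to be found in the camera images.
- sorter: Gravity ball sorter, fixed, on a black base plate 370 x 200 x 8 mm. Origin on the bench under the gate pivot; x runs up the feed channel, away from the robot; y to the robot's left; z up. The channel (36 mm wide, floor 91 mm high at the slide stop) slopes towards the robot into a seesaw gate between two cheek plates (top 105 mm high); a chute runs from the gate to a tray on the left (+y) and on the right (-y).
- gate (a joint): Tilt of the steel seesaw gate about its pivot (along sorter x, 72 mm high), rad. -0.21 (start): left end down, feeds left; +0.21: right end down, feeds right; these are its stops. A tumbler weight (30 mm disc on a stem, up to 61 mm above the pivot, 35 mm robot-side of it) makes it fall to the nearer stop and stay. Pressing a pad takes less than 1 N.
- pad_right (a point): Centre of the top face of the gate's right thumb pad: flat steel, 40 (sorter x) x 34 (y) x 6 mm, on the robot's side of the front cheek, 85 mm right of the pivot and 55 mm towards the robot; the cheek stands 12 mm beyond its far edge. Top about 93 mm above the bench when raised (start), about 58 mm when down. Free space below it down to the base plate.
- pad_left (a point): The same for the left thumb pad, 85 mm left of the pivot; down at the start, up when the gate feeds right.
- feed_stop (a joint): Travel of the slide stop across the feed channel, m. Near 0: shut, its steel blade holds back the three waiting balls; 0.037: fully open (end stop), the blade's window stands in the channel and the balls roll out. Slides to the right (sorter -y), stays where it is left, takes about 1.5 N.
- stop_flange (a point): Centre of the outer (left, +y) face of the slide stop's push flange: upright steel plate 34 mm wide (sorter x), 42 mm high (z 89 to 131 mm), 3 mm thick, 64 mm left of the channel's centre line when shut, 27 mm when open. Pushing this face to the right opens the stop. The guide track below it is 83 mm high and ends 65 mm left of the centre line; farther left is free.
- tray_left: Open grey tray 64 x 89 x 32 mm (x, y, z) under the end of the left chute, loose, walls 3 mm, full with six balls. Origin: centre of its underside.
- tray_right: The same tray under the end of the right chute, empty. Origin: centre of its underside.
- dropper: Amber dropper bottle, 34 mm across, 94 mm tall, a bystander. Origin: centre of its underside.
- wash_bottle: White wash bottle, 54 mm across, 158 mm tall with its spout, a bystander. Origin: centre of its underside.
- petri_dish: Glass dish with lid, 63 mm across, 15 mm high, a bystander. Origin: centre of its underside.
- ball1: White ceramic grinding ball, 25 mm diameter, 49 g, number 1 from the slide stop in the queue waiting in the feed channel. Origin: its centre.
- ball2: White ceramic grinding ball, 25 mm diameter, 49 g, number 2 from the slide stop in the queue waiting in the feed channel. Origin: its centre.
- ball3: White ceramic grinding ball, 25 mm diameter, 49 g, number 3 from the slide stop in the queue waiting in the feed channel. Origin: its centre.
- left_ball1: The same kind of ball, 25 mm, one of the six lying in the left tray. Origin: its centre.
- left_ball2: The same kind of ball, 25 mm, one of the six lying in the left tray. Origin: its centre.
- left_ball3: The same kind of ball, 25 mm, one of the six lying in the left tray. Origin: its centre.
- left_ball4: The same kind of ball, 25 mm, one of the six lying in the left tray. Origin: its centre.
- left_ball5: The same kind of ball, 25 mm, one of the six lying in the left tray. Origin: its centre.
- left_ball6: The same kind of ball, 25 mm, one of the six lying in the left tray. Origin: its centre.

How it is judged:
By the outcome, as a careful person would: the job done as asked, in the order asked, and still so for the second after the job is handed in, with the robot touching nothing.
It also fails if it takes over 43 s, if anything falls off the work surface, if the arm or the gripper's body presses on something with over 40 N, if the wrist force passes 120 N, or if a joint passes its speed limit or range.

## Robot

A 7-joint arm with a two-finger parallel gripper is mounted at the origin on the work surface. World frame = base frame: x ahead of the robot, y to its left, z up, the work surface at z = 0. Lengths are in mm, angles in rad, forces in N, time in s.
With the tool pointing down it reaches from about 425 to 950 mm from the base axis. Payload 16.7 kg.
Tool frame: the origin (TCP) lies on the centre line of the jaws, within the pads' length; the fingertips stand 17 mm ahead of it and the grasp point (between the pads) lies 2 mm behind it; z points along the fingers, y is the direction in which the jaws open and shut (so a half turn about z gives the same grasp; the last joint's range is limited). The gripper opens to 94 mm and grips with 3 to 60 N. Pads are 16 mm wide; open, the fingers measure 119 mm over their backs; the gripper's body (75 mm by 177 mm) begins 78 mm behind the grasp point.
Start: joints at [1.145, 0.426, 0.074, 1.606, -0.034, 1.111, -0.067], TCP at [184.433, -649.277, 222.467] pointing down, gripper open.
Joint ranges: [-2.85, 2.85], [-0.5, 2.14], [-1.23, 1.37], [0.21, 2.46], [-1.02, 4.16], [0.16, 2.05], [-2.73, 2.73]. Speed limits (rad/s): [1.89, 1.89, 2.39, 2.39, 3.01, 3.01, 3.01].

## Interface

Orientations are given as [roll, pitch, yaw] about the fixed x, y, z axes, in that order (R = Rz(yaw) Ry(pitch) Rx(roll)).
In Python, from station import arm, capture gives the robot as it stands.
- The arm moves only by the tool play_rows, never from a script. Its argument "rows" is a list of rows, each a list of 3 entries, a list of its own where there are three numbers: the shift along the tool's x, y, z as a fraction of full scale, then the turn, a rotation vector about the tool's x, y, z as a fraction of full scale, then the closure, from -1 (fully open) to 1 (shut). In form: [[[dx, dy, dz], [ax, ay, az], hand], ...]. A call has 1 to 20 rows; each row shifts and turns the commanded pose from where the row before left it, along the tool's axes as they then stand; what a row does not reach is not made up. Full scale, the value 1, is 250 mm for a shift and 45 degrees for a turn. A row lasts 1/12 s, in which the tool goes at most 41.7 mm and 7.16 degrees, less where a joint would pass 70% of its speed; a pose out of reach is approached as far as the arm can. A call with a number of a shift or a turn outside -1 to 1 is refused whole. A call with a gripper value outside its range is refused whole. The fingers move at their own pace and stop on an object; "force" is the grip in N (left out, the last holds). Time passes only in rows, so rows that do not move let the fingers close. It gives the time, the measured TCP pose, the force and the opening at its end, in the units of the state.
- arm.read_state(): the state, without advancing time (a new reading comes with each control period).
- capture(name): name is "scene" or "top" or "wrist"; returns a dict with "image" (384x512x3 uint8, blue, green, red), "range_z" (384x512 float32, mm along the optical axis (not along the pixel's ray), 0 where there is no reading), "camera_matrix" (3x3 intrinsics, pixels), "T" (4x4, takes a point from camera to world coordinates). Camera axes: x right, y down, z forward; pixel columns grow to the right and rows downward; lengths in mm; the calibration is good to about 2 mm. The wrist camera is an equidistant fisheye: a pixel r from the principal point sees the ray r / f radians off the axis. A picture is of the moment at which its call begins.
- arm.finish_job(): hands the job in, once; it reports no verdict.
The state is a dict: "t": time; "joint_positions": joint angles; "joint_velocities": joint speeds; "effort": joint torques, N m; "ee_pos": TCP position; "tool_rot": TCP orientation; "ft_force": force on the tool from outside, world axes, zero at the start; "ft_torque": the same for the moment, N m; "opening": opening from 0.0 (shut) to 1.0 (fully open).
Only numpy, scipy, OpenCV 4.12 (cv2) and the standard library are available. Lean on these libraries where they do the work, as an engineer would, in place of code of your own. Each camera call takes 0.05 s, during which the arm holds its last target.

## Working session

There is one attempt and no reset: what is moved stays moved. The work goes in short steps, Python scripts to look and compute and a tool call to move; the robot and the scene stay as the last step left them, time stands still between calls to the robot, and variables do not carry over. Pictures are saved under pics/ and viewed, and the job is handed in when it is done.

Besides the shell and the picture viewer there is one more tool, called after ">>>" as name(argument=value, ...) on one line, values as JSON. play_rows: Moves the arm, as the interface text tells. Shift numbers are shares of 250 mm and turn numbers shares of 45 degrees, none past 1 either way. Its arguments: {"type":"object","properties":{"rows":{"type":"array","items":{"type":"array"}},"force":{"type":"number"}},"required":["rows"]}

```bash
ls; mkdir -p pics
python3 - <<'E'
from station import arm, capture
import cv2, numpy as np, pickle
s=arm.read_state(); print(s)
d={}
for n in ("scene","top"):
    c=capture(n); d[n]=c; cv2.imwrite(f"pics/{n}0.png",c["image"]); print(n,c["camera_matrix"],c["T"])
pickle.dump(d,open("cap0.pkl","wb"))
E
```

```text
pics
{'t': 0.0, 'joint_positions': array([ 1.14451498,  0.42671178,  0.07387964,  1.60663314, -0.03409514,
        1.11079104, -0.06709688]), 'joint_velocities': array([-0.00021226, -0.00018971, -0.00024363,  0.00097999, -0.00243153,
        0.00034033, -0.00042441]), 'effort': array([-1.10059878e-03, -9.35795546e+01,  3.66684392e+00, -4.54172373e+01,
       -4.87832353e-02,  2.01462605e-02, -4.46723516e-05]), 'ee_pos': array([ 184.28502347, -648.9109794 ,  221.77842282]), 'tool_rot': array([-3.14031420e+00,  1.09848748e-04,  2.76728059e-01]), 'ft_force': array([-1.49032778,  0.19180598, -0.69662088]), 'ft_torque': array([-0.06095752, -0.03905976, -0.01947387]), 'opening': 1.0038867139063044}
scene [[491.07883792   0.         264.37931896]
 [  0.         491.07883792 189.24412754]
 [  0.           0.           1.        ]] [[-5.74102201e-01  6.78451243e-01 -4.58378200e-01  1.06303822e+03]
 [ 8.18776841e-01  4.77985009e-01 -3.18017007e-01  3.50299962e+02]
 [ 3.33887431e-03 -5.57883718e-01 -8.29912411e-01  8.95101642e+02]
 [ 0.00000000e+00  0.00000000e+00  0.00000000e+00  1.00000000e+00]]
top [[380.29868293   0.         249.25632662]
 [  0.         380.29868293 189.44417224]
 [  0.           0.           1.        ]] [[-1.12337381e-02 -9.95917571e-01  8.95655872e-02  5.32267927e+02]
 [-9.99496063e-01  8.52422360e-03 -3.05770663e-02  5.64256179e+01]
 [ 2.96887606e-02 -8.98639466e-02 -9.95511451e-01  1.05479113e+03]
 [ 0.00000000e+00  0.00000000e+00  0.00000000e+00  1.00000000e+00]]
```

View pics/scene0.png

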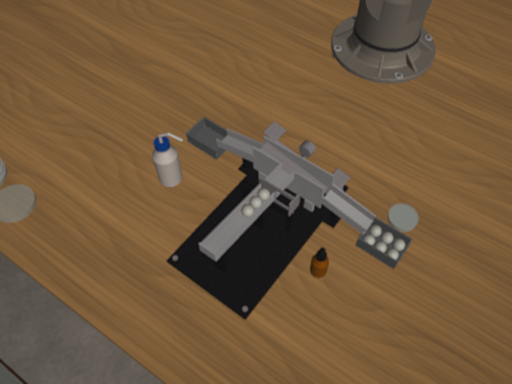

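View pics/top0.png

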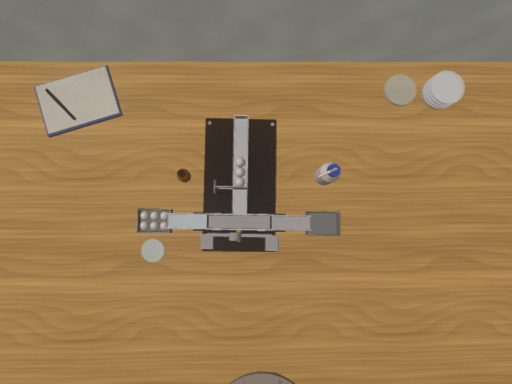

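The scene view shows the sorter with its left tray (six balls) at about (383,242), the empty right tray at (207,138) and the dropper at (320,263). In the top view (up = +x, left = +y) the thumb pads are near (207,242) and (271,243), and the flange is near (215,187). I'll enlarge these areas.

```bash
cat > h.py <<'E'
import numpy as np
def dep(c,u,v,z=None):
    K=c["camera_matrix"];T=c["T"]
    r=np.array([(u-K[0,2])/K[0,0],(v-K[1,2])/K[1,1],1.0])
    if z is None:
        p=r*c["range_z"][int(round(v)),int(round(u))]
        return T[:3,:3]@p+T[:3,3]
    w=T[:3,:3]@r
    return T[:3,3]+w*(z-T[2,3])/w[2]
def proj(c,P):
    T=c["T"];K=c["camera_matrix"]
    p=T[:3,:3].T@(np.asarray(P,float)-T[:3,3]); p=K@p
    return p[:2]/p[2]
E
python3 - <<'E'
import cv2,pickle
d=pickle.load(open("cap0.pkl","rb"))
t=d["top"]["image"][105:260,130:345]; cv2.imwrite("pics/topc.png",cv2.resize(t,None,fx=3.7,fy=3.7,interpolation=cv2.INTER_CUBIC))
t=d["scene"]["image"][110:270,180:420]; cv2.imwrite("pics/scenec.png",cv2.resize(t,None,fx=3.3,fy=3.3,interpolation=cv2.INTER_CUBIC))
E
```

```text
(no output)
```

View pics/topc.png

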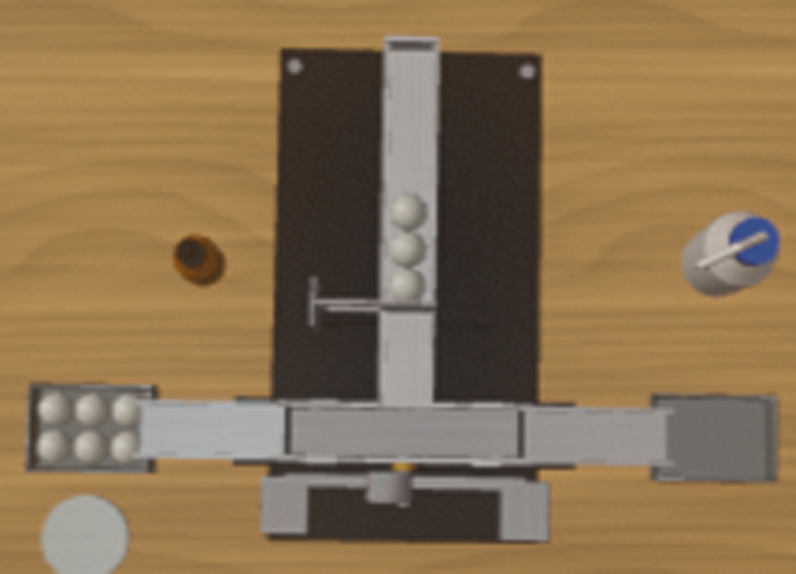

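View pics/scenec.png

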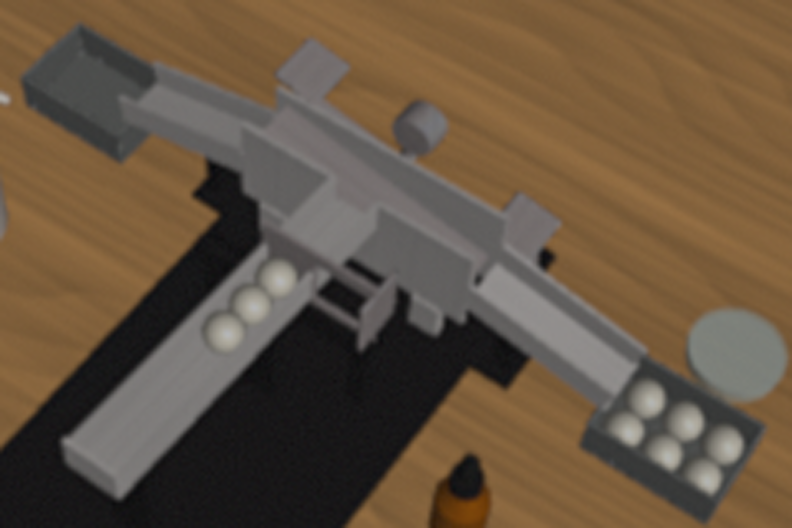

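In the top crop, the raised right pad is at (525,511), the left pad at (286,506), the flange's top edge at (313,301), and the ball queue at (407,212/249/286). The scene crop agrees: the right pad is raised and the tumbler leans to the left. Next I'll turn these into world positions.

Run:
```python
import pickle,numpy as np
from h import *
np.set_printoptions(precision=1,suppress=True)
d=pickle.load(open("cap0.pkl","rb")); c=d["top"]
f=lambda x,y:((x+.5)/3.7-.5+130,(y+.5)/3.7-.5+105)
pts=dict(padR=(525,511,93),padL=(286,506,58),flTop=(313,301,131),flEnd1=(314,278,131),flEnd2=(312,325,131),b1=(407,286,None),b3=(408,212,None),cFL=(282,50,8),cFR=(541,55,8),cNR=(536,541,8),chTop=(412,40,None),trayR=(721,438,None),trayL=(92,428,None),drop=(190,250,94),wash=(760,240,158),washtip=(765,236,158))
W={}
for k,(x,y,z) in pts.items():
    u=f(x,y); W[k]=dep(c,*u,z) if z else dep(c,*u); print(k,np.array(u),"ray@z",W[k],"depth",dep(c,*u))
e=W["cFL"]-W["cFR"]; print("yaw from far edge",np.degrees(np.arctan2(-e[0],e[1])),np.linalg.norm(e))
e=W["cFR"]-W["cNR"]; print("yaw from right edge",np.degrees(np.arctan2(e[1],e[0])),np.linalg.norm(e))
e=W["padL"]-W["padR"]; print("yaw pads",np.degrees(np.arctan2(-e[0],e[1])),np.linalg.norm(e))
# scene crop check
s=d["scene"]; g=lambda x,y:((x+.5)/3.3-.5+180,(y+.5)/3.3-.5+110)
for k,x,y,z in (("padR",313,70,93),("padL",531,221,58),("flange L face",378,313,110),("flange topL",360,325,131),("disc",421,128,125)):
    u=g(x,y); print("scene",k,dep(s,*u,z),dep(s,*u))
```

```text
padR [271.5 242.7] ray@z [483.8 -27.6  93. ] depth [483.9 -27.6  93.2]
padL [206.9 241.4] ray@z [487.7 137.1  58. ] depth [487.8 136.9  59.9]
flTop [214.2 186. ] ray@z [624.6 113.3 131. ] depth [624.9 113.5 128. ]
flEnd1 [214.5 179.8] ray@z [639.8 112.6 131. ] depth [639.8 112.6 130.7]
flEnd2 [214.  192.5] ray@z [608.7 114.  131. ] depth [608.9 114.1 129.3]
b1 [239.6 181.9] ray@z [635.5  51.3 117.6] depth [635.5  51.3 117.6]
b3 [239.9 161.9] ray@z [684.7  50.2 122.6] depth [684.7  50.2 122.6]
cFL [205.9 118.1] ray@z [828.1 143.7   8. ] depth [828.1 143.7   7.9]
cFR [275.9 119.5] ray@z [823.7 -52.9   8. ] depth [823.4 -52.8   9. ]
cNR [274.5 250.9] ray@z [457.5 -42.8   8. ] depth [457.5 -42.8   7.5]
chTop [241.  115.4] ray@z [799.6  46.5 132.2] depth [799.6  46.5 132.2]
trayR [324.5 223. ] ray@z [ 531.7 -183.3    4. ] depth [ 531.7 -183.3    4. ]
trayL [154.5 220.3] ray@z [544.3 284.8   2.1] depth [544.3 284.8   2.1]
drop [181.  172.2] ray@z [664.1 199.5  94. ] depth [664.5 200.   90.6]
wash [335.  169.5] ray@z [ 659.2 -177.3  158. ] depth [ 660.3 -179.3  150.2]
washtip [336.4 168.4] ray@z [ 661.8 -180.6  158. ] depth [ 663.4 -183.6  146.8]
yaw from far edge -1.296226555626984 196.69176390154612
yaw from right edge -1.5836932339861869 366.30057732252044
yaw pads -1.3364792082165915 168.40709678215518
scene padR [484.3 -25.8  93. ] [486.1 -24.6  95.5]
scene padL [482.9 141.5  58. ] [483.8 141.8  59.3]
scene flange L face [625.4 115.4 110. ] [627.8 116.7 114.3]
scene flange topL [649.4 117.8 131. ] [641.3 113.2 116. ]
scene disc [507.7  68.8 125. ] [511.   70.5 129.6]
```

The measurements agree between the two cameras:
- **Right pad:** about (484, -27, 93).
- **Flange face:** about (625, 115).
- **Sorter yaw:** about -1.4°.

First move: square the tool to the sorter and shut the fingers.

>>> play_rows(rows=[[[0,0,0],[0,0,0.077],1],[[0,0,0],[0,0,0.077],1],[[0,0,0],[0,0,0.077],1],[[0,0,0],[0,0,0.077],1],[[0,0,0],[0,0,0.077],1],[[0,0,0],[0,0,0],1]], force=10)

```text
t: 0.6
ee_pos: [184.4, -649.0, 222.1]
tool_rot: [-3.141, 0.0, -0.029]
ft_force: [-0.1, -0.1, 0.2]
opening: 0.613
```

>>> play_rows(rows=[[[0.1,-0.1,0],[0,0,0],1],[[0.1,-0.12,0],[0,0,0],1],[[0.1,-0.12,0],[0,0,0],1],[[0.1,-0.12,0],[0,0,0],1],[[0.1,-0.12,0],[0,0,0],1],[[0.1,-0.12,0],[0,0,0],1],[[0.1,-0.12,0],[0,0,0],1],[[0.1,-0.12,0],[0,0,0],1],[[0.1,-0.12,0],[0,0,0],1],[[0.1,-0.12,0],[0,0,0],1],[[0.02,-0.12,0],[0,0,0],1],[[0.02,-0.12,0],[0,0,0],1],[[0.02,-0.12,0],[0,0,0],1],[[0.02,-0.12,0],[0,0,0],1],[[0.02,-0.12,0],[0,0,0],1],[[0,0,0],[0,0,0],1]])

```text
t: 1.93
ee_pos: [472.0, -205.9, 222.6]
tool_rot: [-3.14, -0.0, -0.017]
ft_force: [0.5, 0.7, -0.2]
opening: 0.005
```

```bash
python3 -c "
from station import arm
s=arm.read_state();print(s['t'],s['joint_positions'],s['ee_pos'],s['tool_rot'],s['opening'])"
```

```text
1.9333 [ 0.40471107  0.17092123 -0.13150237  1.953045    0.02448801  1.019222
 -1.32569089] [ 471.97690747 -205.87617361  222.58756113] [-3.14018813e+00 -3.55837943e-04 -1.71635657e-02] 0.004505303135439212
```

>>> play_rows(rows=[[[0.004,-0.1,0],[0,0,0],1],[[0.004,-0.1,0],[0,0,0],1],[[0.004,-0.1,0],[0,0,0],1],[[0.004,-0.1,0],[0,0,0],1],[[0.004,-0.1,0],[0,0,0],1],[[0,-0.1,0],[0,0,0],1],[[0,-0.1,0],[0,0,0],1],[[0,0,0],[0,0,0],1],[[0,0,0],[0,0,0],1],[[0,0,0],[0,0,0],1]])

```text
t: 2.77
ee_pos: [480.2, -37.3, 222.4]
tool_rot: [3.141, 0.0, -0.025]
ft_force: [0.5, -0.0, -0.1]
opening: 0.006
```

```bash
python3 -c "
from station import arm,capture
import cv2
s=arm.read_state();print(s['t'],s['joint_positions'],s['ee_pos'],s['tool_rot'],s['opening'],s['ft_force'])
c=capture('scene');cv2.imwrite('pics/s1.png',cv2.resize(c['image'][60:280,120:420],None,fx=2.6,fy=2.6))
c=capture('wrist');cv2.imwrite('pics/w1.png',c['image'])"
```

```text
2.7667 [ 0.19014667  0.1228274  -0.2658024   2.01297538  0.03826529  1.01061004
 -1.68956954] [480.15351517 -37.33890806 222.43207142] [ 3.14134712e+00  1.94767576e-04 -2.46818051e-02] 0.005800332145608287 [ 0.45967518 -0.02679691 -0.06807498]
```

View pics/s1.png

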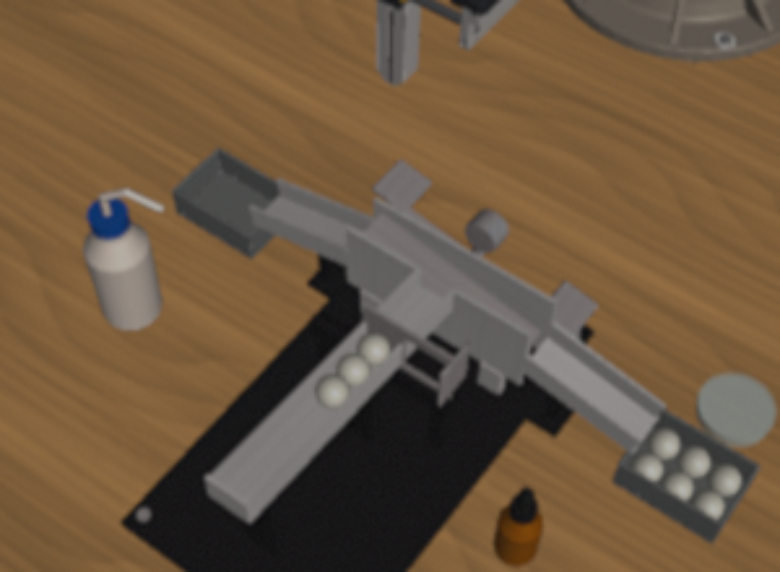

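View pics/w1.png

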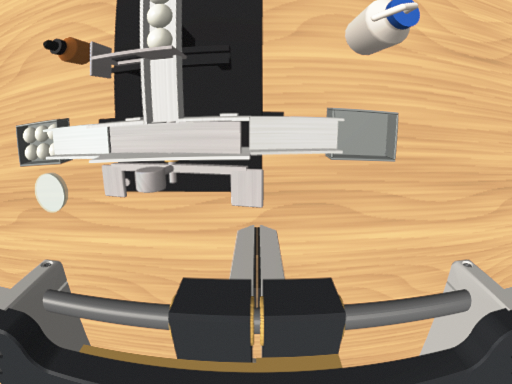

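In the scene view the shut fingers at (398,60) hang robot-side of the sorter and the pad at (402,185) is clear. I'll centre on the pad in y and come down to just above it.

>>> play_rows(rows=[[[0.006,-0.02,0.06],[0,0,0],1],[[0.006,-0.016,0.06],[0,0,0],1],[[0,0,0.06],[0,0,0],1],[[0,0,0.06],[0,0,0],1],[[0,0,0.06],[0,0,0],1],[[0,0,0.06],[0,0,0],1],[[0,0,0.03],[0,0,0],1],[[0,0,0],[0,0,0],1],[[0,0,0],[0,0,0],1]])

```text
t: 3.62
ee_pos: [483.5, -28.2, 125.1]
tool_rot: [-3.142, 0.0, -0.026]
ft_force: [-0.1, -1.0, -0.0]
opening: 0.007
```

```bash
python3 -c "
from station import arm,capture
import cv2
s=arm.read_state();print(s['t'],s['ee_pos'],s['tool_rot'],s['ft_force'])
c=capture('scene');cv2.imwrite('pics/s2.png',cv2.resize(c['image'][90:250,180:400],None,fx=3.5,fy=3.5))"
```

```text
3.6167 [483.48599925 -28.18875296 125.13640252] [-3.14157942e+00  4.60848364e-04 -2.61710119e-02] [-0.08158821 -0.98805729 -0.04469591]
```

View pics/s2.png

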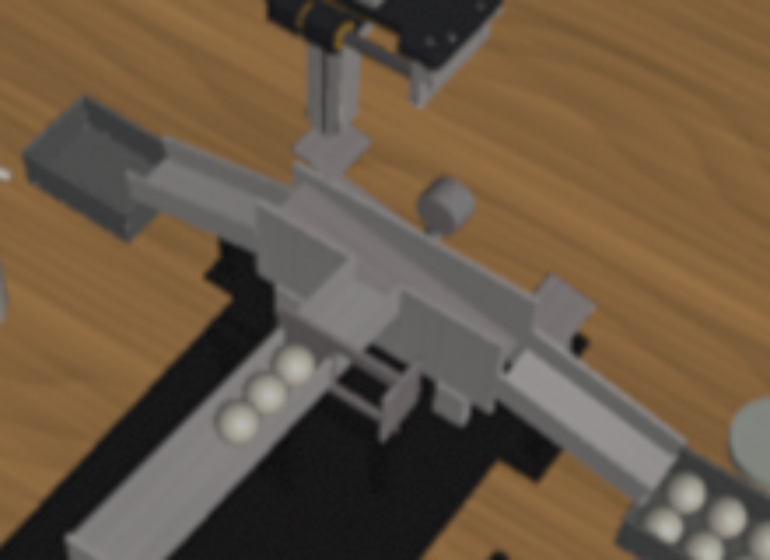

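The tip (z≈108) stands directly over the raised right pad, with image tip at (330,130) and pad at (332,150). I'll press it down to just above its lower rest.

>>> play_rows(rows=[[[0,0,0.02],[0,0,0],1],[[0,0,0.02],[0,0,0],1],[[0,0,0.02],[0,0,0],1],[[0,0,0.02],[0,0,0],1],[[0,0,0.02],[0,0,0],1],[[0,0,0.02],[0,0,0],1],[[0,0,0.02],[0,0,0],1],[[0,0,0.02],[0,0,0],1],[[0,0,0.02],[0,0,0],1],[[0,0,0.01],[0,0,0],1],[[0,0,0],[0,0,0],1],[[0,0,0],[0,0,0],1],[[0,0,0],[0,0,0],1]])

```text
t: 4.75
ee_pos: [483.6, -27.7, 77.7]
tool_rot: [-3.142, -0.0, -0.026]
ft_force: [-0.8, -0.1, -0.5]
opening: 0.004
```

```bash
python3 -c "
from station import arm,capture
import cv2
s=arm.read_state();print(s['t'],s['ee_pos'],s['tool_rot'],s['ft_force'])
c=capture('scene');cv2.imwrite('pics/s3.png',cv2.resize(c['image'][90:250,180:400],None,fx=3.5,fy=3.5))"
```

```text
4.75 [483.63644325 -27.70476402  77.69032546] [-3.14151963e+00 -3.38334744e-04 -2.55739840e-02] [-0.78835276 -0.05242744 -0.54698974]
```

View pics/s3.png

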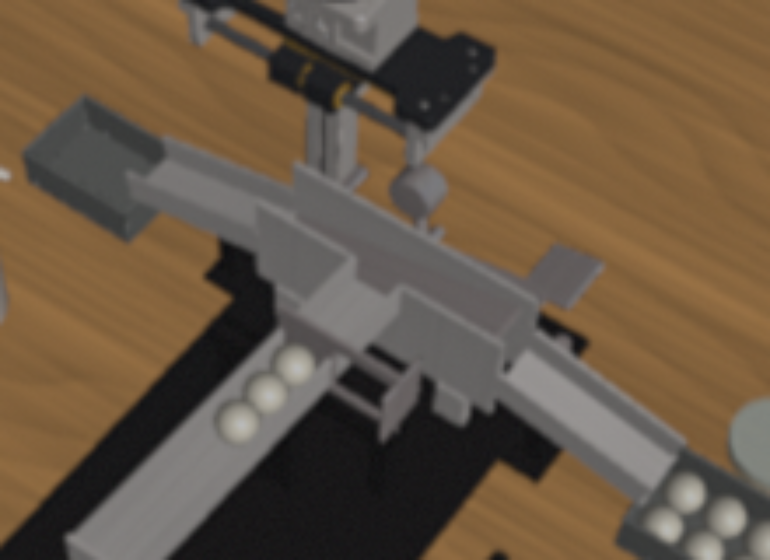

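The gate has gone over: the left pad at (565,272) is now up and the tumbler has moved right. Next I'll lift straight up and cross over to the left of the flange.

>>> play_rows(rows=[[[0,0,-0.04],[0,0,0],1],[[0,0,-0.08],[0,0,0],1],[[0,0,-0.1],[0,0,0],1],[[0,0,-0.1],[0,0,0],1],[[0,0,-0.1],[0,0,0],1],[[0,0,-0.1],[0,0,0],1],[[0,0,-0.06],[0,0,0],1],[[0,0,0],[0,0,0],1],[[0.07,-0.09,0],[0,0,0],1],[[0.07,-0.09,0],[0,0,0],1],[[0.07,-0.09,0],[0,0,0],1],[[0.07,-0.09,0],[0,0,0],1],[[0.07,-0.09,0],[0,0,0],1],[[0.07,-0.09,0],[0,0,0],1],[[0.07,-0.09,0],[0,0,0],1],[[0.055,-0.105,0],[0,0,0],1],[[0,0,0],[0,0,0],1],[[0,0,0],[0,0,0],1],[[0,0,0],[0,0,0],1]])

```text
t: 6.38
ee_pos: [623.9, 152.1, 222.2]
tool_rot: [3.141, 0.001, -0.025]
ft_force: [0.0, -1.1, 0.1]
opening: 0.003
```

Run:
```python
from station import arm,capture
import cv2,pickle,numpy as np
from h import *
s=arm.read_state();print(s['t'],s['ee_pos'],s['tool_rot'],s['ft_force'],s['joint_positions'])
c=capture('scene');cv2.imwrite('pics/s4.png',cv2.resize(c['image'][90:290,180:430],None,fx=3,fy=3))
print(dep(c,180+313/3.5,90+155/3.5),"padL",dep(c,180+565/3.5,90+270/3.5))
```

```text
6.3833 [623.94565655 152.06912216 222.24108239] [ 3.14120161e+00  7.46383938e-04 -2.54623718e-02] [ 0.03852125 -1.14536188  0.12093462] [-0.08244248  0.39454493 -0.33706427  1.66405987  0.14260511  1.10805634
 -2.0557025 ]
[654.40382026  75.64397975 314.57871057] padL [1063.03822413  350.29996213  895.10164167]
```

View pics/s4.png

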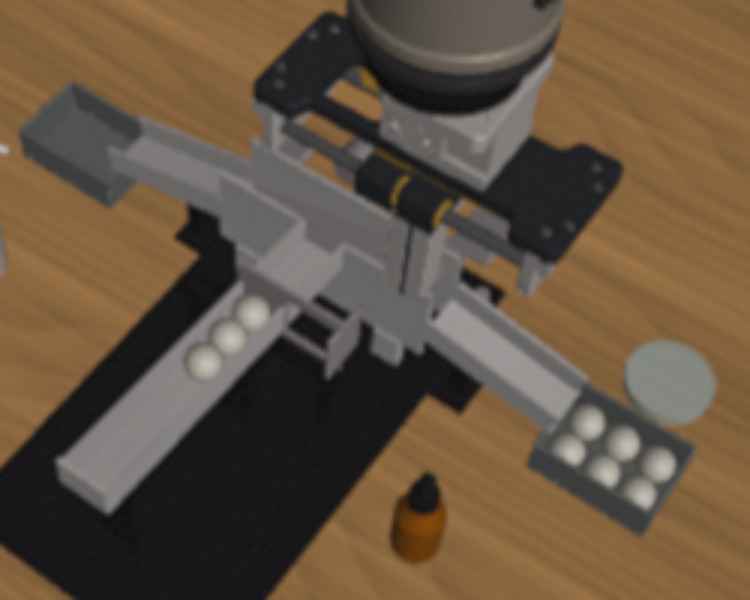

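The shut fingers (tip near (405,290)) are left of the flange at (343,340), still high. I'll confirm with the wrist and top cameras that the gate has stayed over.

Run:
```python
from station import arm,capture
import cv2,pickle,numpy as np
c=capture('wrist');cv2.imwrite('pics/w4.png',cv2.resize(c['image'],None,fx=1.5,fy=1.5))
c=capture('top');cv2.imwrite('pics/t4.png',cv2.resize(c['image'][105:260,130:345],None,fx=3.7,fy=3.7))
```

```text
(no output)
```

View pics/w4.png

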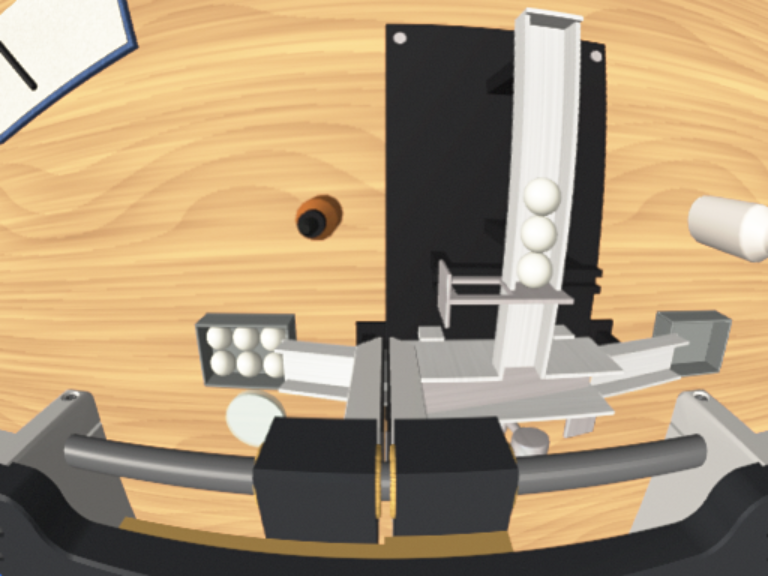

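View pics/t4.png

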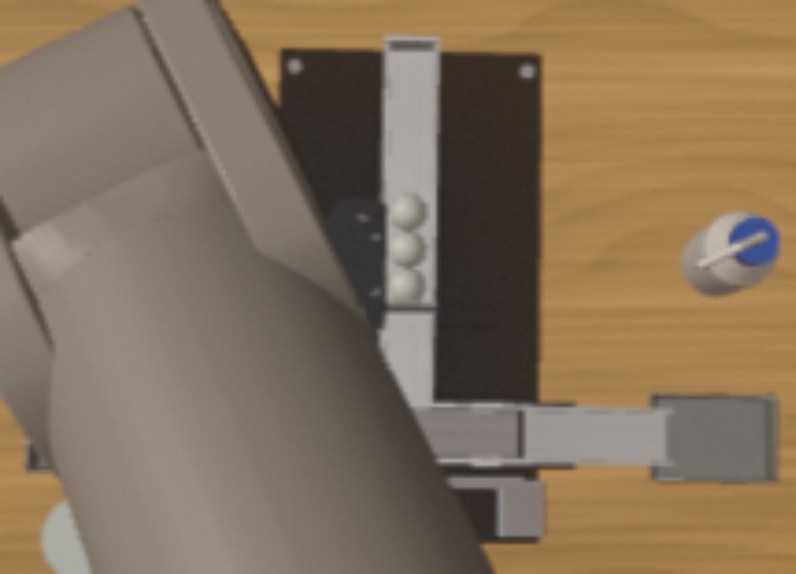

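>>> play_rows(rows=[[[0.004,0,0.06],[0,0,0],1],[[0,0,0.08],[0,0,0],1],[[0,0,0.08],[0,0,0],1],[[0,0,0.08],[0,0,0],1],[[0,0,0.08],[0,0,0],1],[[0,0,0.04],[0,0,0],1],[[0,0,0],[0,0,0],1],[[0,0,0],[0,0,0],1]])

```text
t: 7.2
ee_pos: [625.4, 152.0, 117.9]
tool_rot: [3.142, 0.0, -0.026]
ft_force: [0.6, -0.6, 0.9]
opening: 0.007
```

Run:
```python
from station import arm,capture
import cv2,pickle,numpy as np
from h import *
s=arm.read_state();print(s['t'],s['ee_pos'],s['tool_rot'],s['ft_force'])
c=capture('scene');cv2.imwrite('pics/s5.png',cv2.resize(c['image'][90:290,180:430],None,fx=3,fy=3))
c=capture('top')
for x,y in ((522,508),(535,500),(522,525)): print("padR",dep(c,(x+.5)/3.7-.5+130,(y+.5)/3.7-.5+105))
```

```text
7.2 [625.43975812 152.01679849 117.91987275] [ 3.14151566e+00  1.68734743e-04 -2.62256081e-02] [ 0.62595624 -0.60364749  0.90246082]
padR [483.9945154  -28.93353158  53.73591422]
padR [489.52837168 -38.15936706  54.61201008]
padR [472.30109846 -28.4393252   57.26058481]
```

View pics/s5.png

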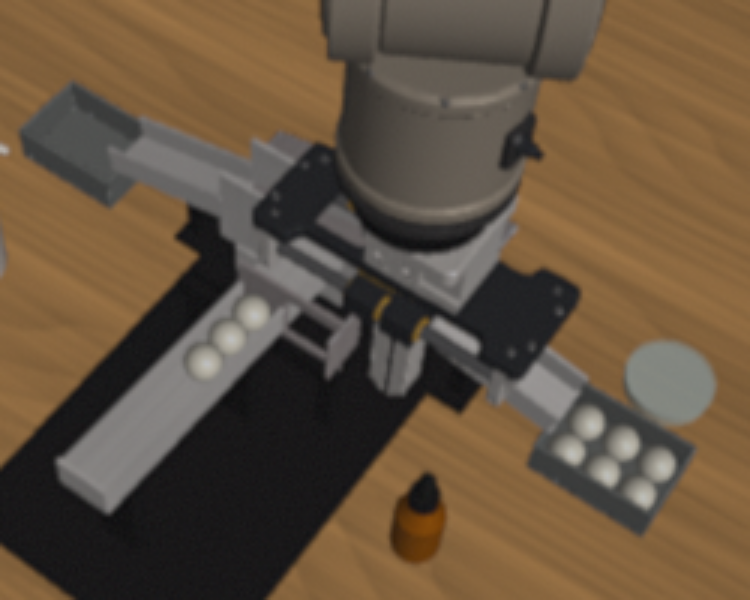

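The right pad reads z≈55–57, so the gate is at its far stop. The fingertip at (397,390) is level with the flange at (343,345) and left of it. Now I'll push right.

>>> play_rows(rows=[[[0,0.024,0],[0,0,0],1],[[0,0.024,0],[0,0,0],1],[[0,0.024,0],[0,0,0],1],[[0,0.024,0],[0,0,0],1],[[0,0.024,0],[0,0,0],1],[[0,0.024,0],[0,0,0],1],[[0,0.024,0],[0,0,0],1],[[0,0.024,0],[0,0,0],1],[[0,0.024,0],[0,0,0],1],[[0,0.024,0],[0,0,0],1],[[0,0,0],[0,0,0],1]])

```text
t: 8.22
ee_pos: [623.8, 91.5, 117.5]
tool_rot: [-3.141, 0.0, -0.027]
ft_force: [1.1, -1.1, -0.2]
opening: 0.005
```

>>> play_rows(rows=[[[0,0.004,0],[0,0,0],1],[[0,0.004,0],[0,0,0],1],[[0,0,0],[0,0,0],1]])

```text
t: 8.47
ee_pos: [623.7, 91.1, 117.5]
tool_rot: [-3.141, 0.0, -0.025]
ft_force: [0.4, 4.8, 0.8]
opening: 0.005
```

Run:
```python
from station import arm,capture
import cv2,pickle,numpy as np
from h import *
s=arm.read_state();print(s['t'],s['ee_pos'],s['tool_rot'],s['ft_force'])
c=capture('scene');cv2.imwrite('pics/s6.png',cv2.resize(c['image'][90:290,180:430],None,fx=3,fy=3))
c=capture('wrist');cv2.imwrite('pics/w6.png',cv2.resize(c['image'],None,fx=1.5,fy=1.5))
```

```text
8.4667 [623.69906979  91.09291424 117.47004202] [-3.14089695e+00  7.56711545e-05 -2.49992762e-02] [0.39131758 4.78005235 0.84532028]
```

View pics/s6.png

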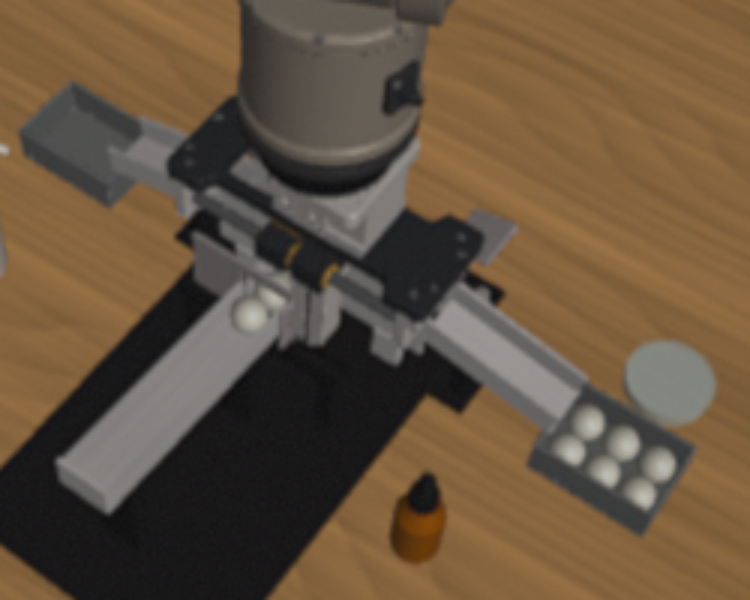

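View pics/w6.png

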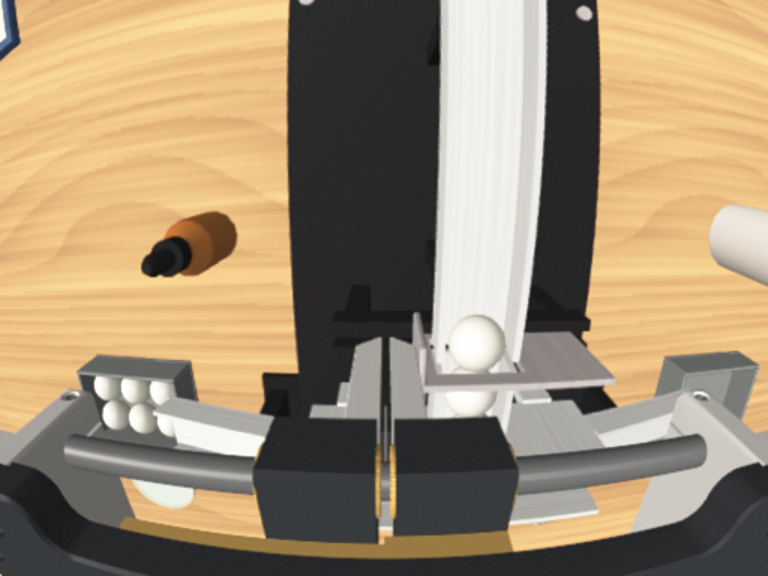

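The force rose to 4.8 N and the tip stalled at y=91.1 (90.5 predicted), which fits the end stop. The balls are rolling through. One small extra nudge confirms it, then I'll hold while they run.

>>> play_rows(rows=[[[0,0.006,0],[0,0,0],1],[[0,0,0],[0,0,0],1],[[0,0,0],[0,0,0],1]])

```text
t: 8.82
ee_pos: [623.7, 91.0, 117.6]
tool_rot: [-3.14, -0.0, -0.024]
ft_force: [0.8, 10.5, -0.9]
opening: 0.005
```

>>> play_rows(rows=[[[0,0,0],[0,0,0],1],[[0,0,0],[0,0,0],1],[[0,0,0],[0,0,0],1],[[0,0,0],[0,0,0],1],[[0,0,0],[0,0,0],1],[[0,0,0],[0,0,0],1],[[0,0,0],[0,0,0],1],[[0,0,0],[0,0,0],1],[[0,0,0],[0,0,0],1],[[0,0,0],[0,0,0],1],[[0,0,0],[0,0,0],1],[[0,0,0],[0,0,0],1]])

```text
t: 9.82
ee_pos: [623.7, 91.0, 117.6]
tool_rot: [-3.14, -0.0, -0.024]
ft_force: [-0.1, 10.4, -0.5]
opening: 0.004
```

Run:
```python
from station import arm,capture
import cv2
c=capture('scene');cv2.imwrite('pics/s7.png',cv2.resize(c['image'][90:290,180:430],None,fx=3,fy=3))
```

```text
(no output)
```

View pics/s7.png

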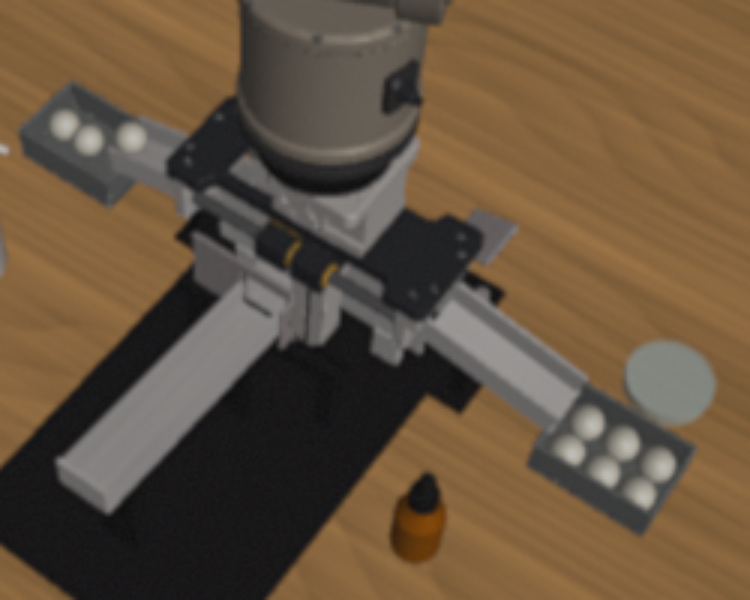

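The stop is hard against its end: 10 N with no motion. Two balls are in the right tray at (65,124) and (90,140), and the third is leaving the chute at (131,137). I'll back off left, then go up.

>>> play_rows(rows=[[[0,-0.02,0],[0,0,0],1],[[0,-0.04,0],[0,0,0],1],[[0,-0.06,0],[0,0,0],1],[[0,-0.06,0],[0,0,0],1],[[0,0,-0.06],[0,0,0],1],[[0,0,-0.08],[0,0,0],1],[[0,0,-0.1],[0,0,0],1],[[0,0,-0.1],[0,0,0],1],[[0,0,-0.1],[0,0,0],1],[[0,0,-0.1],[0,0,0],1],[[0,0,0],[0,0,0],1],[[0,0,0],[0,0,0],1],[[0,0,0],[0,0,0],1],[[0,0,0],[0,0,0],1],[[0,0,0],[0,0,0],1],[[0,0,0],[0,0,0],1]])

```text
t: 11.2
ee_pos: [624.6, 134.0, 251.6]
tool_rot: [3.141, 0.001, -0.025]
ft_force: [-0.8, 0.1, 0.4]
opening: 0.002
```

Run:
```python
from station import arm,capture
import cv2,numpy as np
s=arm.read_state();print(s['t'],s['ee_pos'],s['ft_force'])
c=capture('scene');a=c['image'][90:290,160:430];cv2.imwrite('pics/s8.png',cv2.resize(a,None,fx=2.9,fy=2.9))
t=capture('top')['image'][105:260,130:345];cv2.imwrite('pics/t8.png',cv2.resize(t,None,fx=3.7,fy=3.7))
cv2.imwrite('pics/w8.png',cv2.resize(capture('wrist')['image'],None,fx=1.5,fy=1.5))
```

```text
11.2 [624.56838028 134.01311919 251.58378308] [-0.78866122  0.06331593  0.40188699]
```

View pics/s8.png

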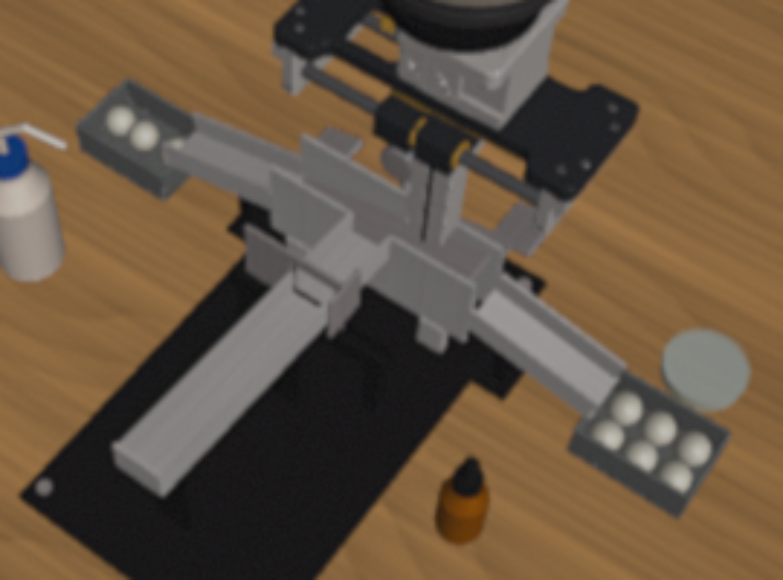

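View pics/t8.png

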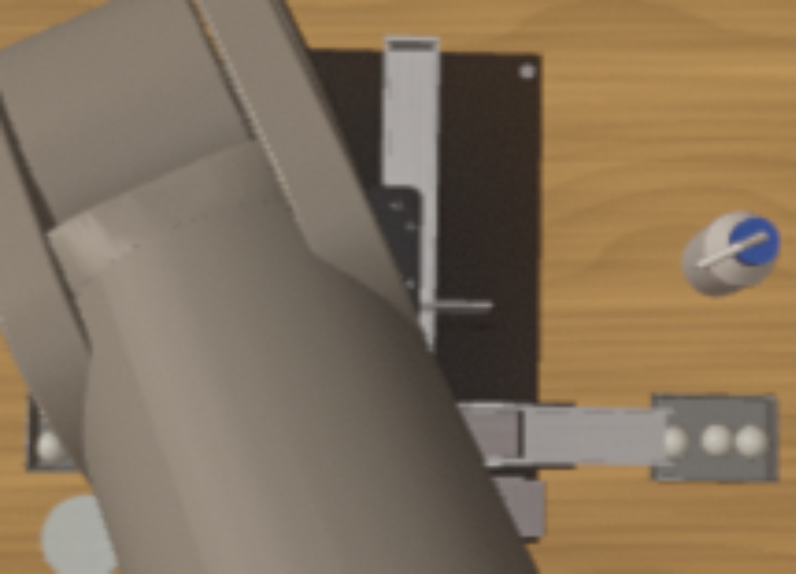

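View pics/w8.png

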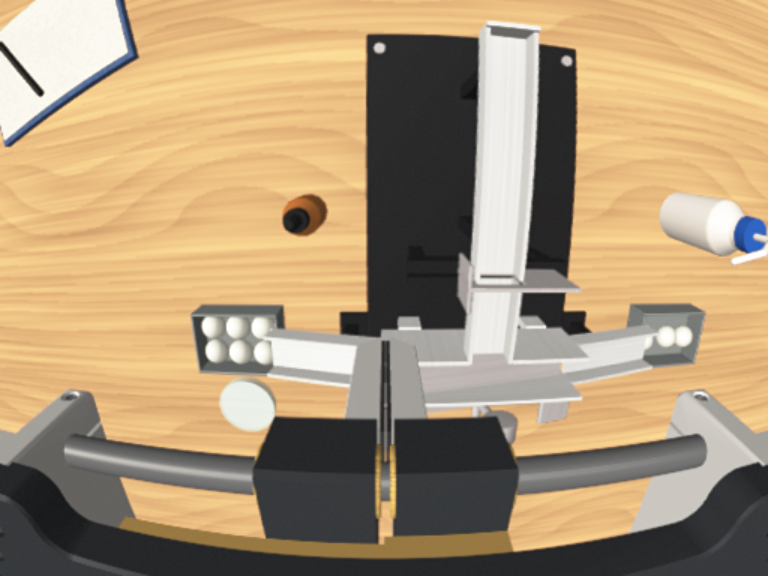

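All three balls show in the right tray in the top crop at (672,441), (715,440) and (750,440); the first is partly under the chute end. The arm is clear. I'll wait, then check that the balls have stopped and how high they sit.

>>> play_rows(rows=[[[0,0,0],[0,0,0],1],[[0,0,0],[0,0,0],1],[[0,0,0],[0,0,0],1],[[0,0,0],[0,0,0],1],[[0,0,0],[0,0,0],1],[[0,0,0],[0,0,0],1],[[0,0,0],[0,0,0],1],[[0,0,0],[0,0,0],1],[[0,0,0],[0,0,0],1],[[0,0,0],[0,0,0],1],[[0,0,0],[0,0,0],1],[[0,0,0],[0,0,0],1],[[0,0,0],[0,0,0],1],[[0,0,0],[0,0,0],1],[[0,0,0],[0,0,0],1],[[0,0,0],[0,0,0],1],[[0,0,0],[0,0,0],1],[[0,0,0],[0,0,0],1],[[0,0,0],[0,0,0],1],[[0,0,0],[0,0,0],1]])

```text
t: 13.02
ee_pos: [624.9, 133.9, 252.5]
tool_rot: [-3.142, -0.0, -0.026]
ft_force: [-0.1, -0.9, 0.6]
opening: 0.001
```

Run:
```python
from station import arm,capture
import cv2,numpy as np,pickle
from h import *
np.set_printoptions(precision=1,suppress=True)
c=capture('top')
f=lambda x,y:((x+.5)/3.7-.5+130,(y+.5)/3.7-.5+105)
for n,x,y in (("ball",674,441),("ball",715,440),("ball",750,440),("padR",530,508),("stop end",480,306)): print(n,dep(c,*f(x,y)))
cv2.imwrite('pics/t9.png',cv2.resize(c['image'][195:245,270:355],None,fx=9,fy=9,interpolation=cv2.INTER_CUBIC))
d=pickle.load(open('cap0.pkl','rb'))
s=capture('scene')
for n,(r0,r1,c0,c1) in dict(wash=(125,195,145,188),dropdish=(200,285,300,425),trayR=(110,165,180,232)).items():
    print(n,np.abs(s['image'][r0:r1,c0:c1].astype(int)-d['scene']['image'][r0:r1,c0:c1]).mean())
```

```text
ball [ 529.9 -143.3   27.3]
ball [ 530.3 -173.6   26.8]
ball [ 530.  -198.9   29. ]
padR [483.9 -34.6  54.2]
stop end [620.5   3.2 129.1]
wash 6.198338870431893
dropdish 5.394635294117647
trayR 9.291841491841492
```

View pics/t9.png

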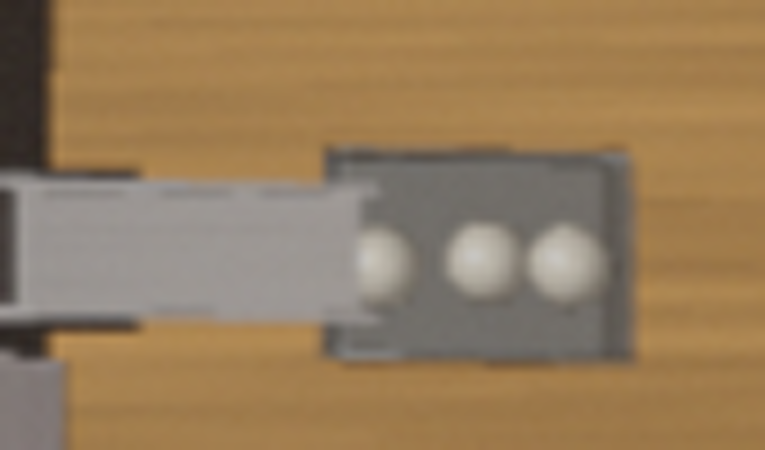

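All three balls lie on the tray floor: their tops are at z≈27–29 (25 mm ball plus 3 mm floor), and they have not moved in 1.8 s. The right pad is still down, and the bystanders stand where they did. Handing in.

```bash
python3 -c "
from station import arm
print(arm.finish_job())"
```

```text
the job is handed in; nothing more can be done
None
```

The job is done and handed in at about 13 s. With the shut fingertips I pressed the right thumb pad until the gate tipped fully over. I then pushed the slide stop right to its end stop, backed off and lifted clear.

- **Gate:** the right pad reads about 54–57 mm high (58 expected when down), and the gate stayed over to the end.
- **Slide stop:** it stalled against its end with about 10 N on the fingertip and no further motion.
- **Balls:** all three lie in the right tray, with tops at about 27–29 mm, and had not moved between two looks 1.8 s apart. None went down the left chute, and the left tray still shows six.
- **Bystanders:** the bottles and dish look unmoved by eye. My pixel comparison with the first pictures showed differences of about 5–6 grey levels there. I put that down to noise and shadow, and did not settle it further.
- **Not checked:** the robot touches nothing (force reads about zero), but I took no picture after handing in.

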